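# Drift the seized dowel out of the microscope bridge block

### The job

Take the steel drift out of its black stand, put its nose into the bore of the white microscope carrier block, and press the brass dowel down and out of the far side so that it falls into the tray below; go on until you feel the drift's collar land on the steel stop ring round the bore, and hold it pressed there for a second with some 15 to 20 N, but never ram it or press harder than 25 N. Then draw the drift out and put it back fully home and upright in its stand, let go, and leave the jars and the tube rack where they are.

Things in the scene. Friction and masses are not known exactly. Their poses are not given: they have to be found in the camera images.
- bridge: White press-out bridge, fixed to the bench: dark base plate 120 x 160 x 10 mm, two posts, and across them a block 60 (x) x 150 (y) x 40 mm whose top face is 110 mm above the bench and whose underside is 70 mm above it. Origin: centre of the underside of the base plate, on the bore axis; z up, y along the block. It does not move.
- bore_mouth (a point): Centre of the bore's mouth, on the block's top face. The bore is vertical, 22 mm in diameter, mouth chamfer 1.5 mm, 40 mm long, open below. Round the mouth a steel depth-stop ring (26 mm inside, 38 mm outside) stands 2 to 22 mm proud of the block: set differently each time, not measured; it does not give. Spring keepers in the bore grip the dowel: pressing it takes some 6 to 20 N all the way.
- tray_floor (a point): Centre of the inner floor (13 mm above the bench) of the grey catch tray under the block, 90 x 90 mm inside with walls to 34 mm above the bench.
- dowel_center (a point): Brass dowel, a plain upright cylinder 20 mm in diameter and 20 mm long; this point is its centre. At the start it is stuck in the bore with its top 8 mm below the mouth.
- drift_grip (a point): Drift, 0.26 kg, a round stepped rod: steel nose 19.5 mm in diameter, 66 mm long, 2 mm chamfer at the tip; steel collar 34 mm in diameter, 8 mm thick; aluminium handle 24 mm in diameter, 70 mm long. This point: the handle's centre, 109 mm above the nose's tip and 43 mm above the collar's underside; z along the axis, up the handle. Starts upright in the stand, nose in the hole, collar on the stand's top.
- drift_nose (a point): Centre of the flat tip of the drift's nose; z along the axis towards the handle. The collar's underside is 66 mm above it, so with the collar down on the stop ring the tip is 44 to 64 mm below the bore's mouth, 4 to 24 mm beyond the bore's far end.
- stand_mouth (a point): Centre of the mouth of the drift's stand, a black block 76 x 76 x 76 mm fixed to the bench; the mouth is on its top face, 76 mm above the bench. The hole is vertical, 23.5 mm in diameter with a 2 mm chamfer, and goes right through.
- jar_a_center (a point): White screw-capped jar, 52 mm in diameter, 115 mm tall, standing loose; its centre. Leave alone.
- jar_b_center (a point): The other white jar, the same; its centre. Leave alone.
- tube_rack: Black tube rack, 100 x 180 x 40 mm, loose; origin at the centre of its underside. Leave alone.
Things that resemble listed ones, but are neither listed nor needed, are in the scene too. What is shaped like the bridge but purple or red is not meant.

How it is judged:
By the outcome, as a careful person would: the job done as asked, in the order asked, and still so for the second after the job is handed in, with the robot touching nothing.
It also fails if it takes over 67 s, if anything falls off the work surface, if the arm or the gripper's body presses on something with over 40 N, if the wrist force passes 120 N, or if a joint passes its speed limit or range.

### The arm

A 6-joint arm with a two-finger parallel gripper is mounted at the origin on the work surface. World frame = base frame: x ahead of the robot, y to its left, z up, the work surface at z = 0. Lengths are in m, angles in rad, forces in N, time in s.
With the tool pointing down it reaches from about 0.375 to 0.975 m from the base axis. Payload 3.8 kg.
Tool frame: the origin (TCP) lies on the mounting face of the last link; the fingertips stand 173 mm ahead of it and the grasp point (between the pads) lies 155 mm ahead of it; z points along the fingers, y is the line along which they close (so a half turn about z gives the same grasp; the last joint's range is limited). The gripper opens to 85 mm and grips with 20 to 120 N. Pads are 22 mm wide; open, the fingers measure 114 mm over their backs; the gripper's body (76 mm by 85 mm) begins 54 mm behind the grasp point. The pads swing forward as they close: fully open they stand 13 mm farther back than shut.
Start: joints at [-1.254, 0.264, 1.604, -0, 1.274, -0.037], TCP at [0.234, -0.633, 0.405] pointing down, gripper open.
Joint ranges: [-2.63, 2.63], [-0.94, 2.18], [0.31, 2.57], [-1.31, 4.45], [0, 2.66], [-2.55, 2.55]. Speed limits (rad/s): [2.57, 2.57, 3.14, 3.14, 3.14, 3.14].

### API

Orientations are given as a rotation vector (axis times angle).
In Python, from workcell import bot gives the robot as it stands.
- The arm moves only by the tool drive_tool, never from a script. Its argument "increments" is a list of rows, each an object with "delta_pos": the shift along the tool's x, y, z in mm, a list of three; "turn": the turn about the tool's z in rad; "jaw": the opening, from -1 (shut) to 1 (fully open). A call has 1 to 8 rows; each row shifts and turns the commanded pose from where the row before left it, along the tool's axes as they then stand; what a row does not reach is not made up. A row lasts 1/12 s, in which the tool goes at most 41.7 mm and 7.16 degrees, less where a joint would pass 70% of its speed; a pose out of reach is approached as far as the arm can. A call is refused whole if a number of a shift passes 41.7 or a number of a turn 0.125, either way. A call with a gripper value outside its range is refused whole. The fingers move at their own pace and stop on an object; "grip_force" is the grip in N (left out, the last holds). Time passes only in rows, so rows that do not move let the fingers close. It gives the time, the measured TCP pose, the force, the opening and the grip force at its end, in the units of the state.
- bot.read_state(): the state, without advancing time (a new reading comes with each control period).
- bot.read_camera(name): name is "side" or "top" or "wrist"; returns a dict with "pixels" (384x512x3 uint8, red, green, blue), "fovy" (degrees; the focal length in pixels is half the picture's height over the tangent of half this angle, whatever the lens; pixels are square), "cx", "cy" (the principal point, pixels), "k1" (the pictures are not rectified: a ray, as slopes to the right and down, at radius r is drawn at 1 + k1 r^2 times it, then the intrinsics apply), "camera_from_world" (4x4, takes a point from world to camera coordinates); the wrist camera has in their place "hand_eye" (4x4, takes a point from camera to tool coordinates, whose origin is the TCP and whose axes are the flange's). Camera axes: x right, y down, z forward; pixel columns grow to the right and rows downward; lengths in m; the calibration is good to about 2 mm. A picture is of the moment at which its call begins: read the wrist's pose just before it. There is no depth.
- bot.finish_job(): hands the job in; it is judged then, once.
The state is a dict: "time": time; "q": joint angles; "joint_vel": joint speeds; "joint_torque": joint torques, N m; "tool_pos": TCP position; "tcp_rot": TCP orientation; "wrist_force": force on the tool from outside, world axes, zero at the start; "torque": the same for the moment, N m; "width": opening from 0.0 (shut) to 1.0 (fully open); "grip_force": force on a finger pad.
Only numpy, scipy, OpenCV 4.12 (cv2) and the standard library are available. Lean on these libraries where they do the work, as an engineer would, in place of code of your own. Each camera call takes 0.05 s, during which the arm holds its last target. There are 200 camera calls.

## Working session

There is one attempt and no reset: what is moved stays moved. The work goes in short steps, Python scripts to look and compute and a tool call to move; the robot and the scene stay as the last step left them, time stands still between calls to the robot, and variables do not carry over. Pictures are saved under pics/ and viewed, at most 10 in all, crops included, and the job is handed in when it is done.

Besides the shell and the picture viewer there is one more tool, called as name(argument=value, ...) on one line, values as JSON. drive_tool: Moves the arm, as the interface text tells. Its arguments: {"type":"object","properties":{"increments":{"type":"array"},"grip_force":{"type":"number"}},"required":["increments"]}

```bash
mkdir -p pics
cat > h.py <<'E'
import numpy as np, cv2
from scipy.spatial.transform import Rotation as R
from workcell import bot
def cam(name):
    s=bot.read_state(); c=bot.read_camera(name)
    if name=='wrist':
        T=np.eye(4);T[:3,:3]=R.from_rotvec(s['tcp_rot']).as_matrix();T[:3,3]=s['tool_pos']
        c['wfc']=T@np.array(c['hand_eye'])
    else: c['wfc']=np.linalg.inv(np.array(c['camera_from_world']))
    c['f']=192/np.tan(np.radians(c['fovy'])/2); return c
def KD(c): return np.array([[c['f'],0,c['cx']],[0,c['f'],c['cy']],[0,0,1.]]),np.array([c['k1'],0,0,0.])
def ray(c,uv):
    K,D=KD(c); p=cv2.undistortPoints(np.array(uv,float).reshape(-1,1,2),K,D).reshape(-1,2)
    d=np.c_[p,np.ones(len(p))]@c['wfc'][:3,:3].T; return c['wfc'][:3,3],d
def atz(c,uv,z):
    o,d=ray(c,uv); return o+d*((z-o[2])/d[:,2])[:,None]
def proj(c,P):
    K,D=KD(c); M=np.linalg.inv(c['wfc']); return cv2.projectPoints(np.array(P,float).reshape(-1,1,3),cv2.Rodrigues(M[:3,:3])[0],M[:3,3],K,D)[0].reshape(-1,2)
def save(n,im): cv2.imwrite('pics/'+n,im[...,::-1])
E
python3 - <<'E'
from h import *
import pickle
s=bot.read_state();print(s)
cs={n:cam(n) for n in('top','side')}
pickle.dump(cs,open('cs.pkl','wb'))
for n,c in cs.items():
    print(n,c['fovy'],c['k1'],c['wfc'].round(3).tolist()); save(n+'.png',cv2.resize(c['pixels'],(768,576),interpolation=cv2.INTER_CUBIC))
E
```

```text
{'time': 0.0, 'q': array([-1.25391555e+00,  2.64783824e-01,  1.60539830e+00,  1.50601001e-05,
        1.27371372e+00, -3.69292235e-02]), 'joint_vel': array([ 7.26070335e-06,  4.54969103e-04, -1.22108131e-03, -8.80910633e-04,
        1.46247920e-03,  6.42043574e-04]), 'joint_torque': array([ 1.01563401e-03, -5.15110338e+01, -3.67314327e+01, -2.25904555e-04,
        1.29228106e-02, -1.78079716e-05]), 'tool_pos': array([ 0.23374324, -0.63286424,  0.40332779]), 'tcp_rot': array([-3.09031620e+00, -5.52460615e-01,  4.82016650e-04]), 'wrist_force': array([0.58959508, 0.07763195, 0.14476395]), 'torque': array([ 0.0248998 , -0.02086977, -0.02867574]), 'grip_force': 0.0, 'width': 1.005763454848998}
top 42.25610857287983 0.005102967726139734 [[-0.024, -0.993, 0.118, 0.419], [-1.0, 0.023, -0.013, -0.094], [0.01, -0.119, -0.993, 1.128], [0.0, 0.0, 0.0, 1.0]]
side 52.37351045090566 0.0027475068802938997 [[-0.87, -0.262, 0.418, 0.115], [-0.493, 0.462, -0.737, 0.64], [-0.0, -0.848, -0.531, 0.643], [0.0, 0.0, 0.0, 1.0]]
```

View pics/top.png

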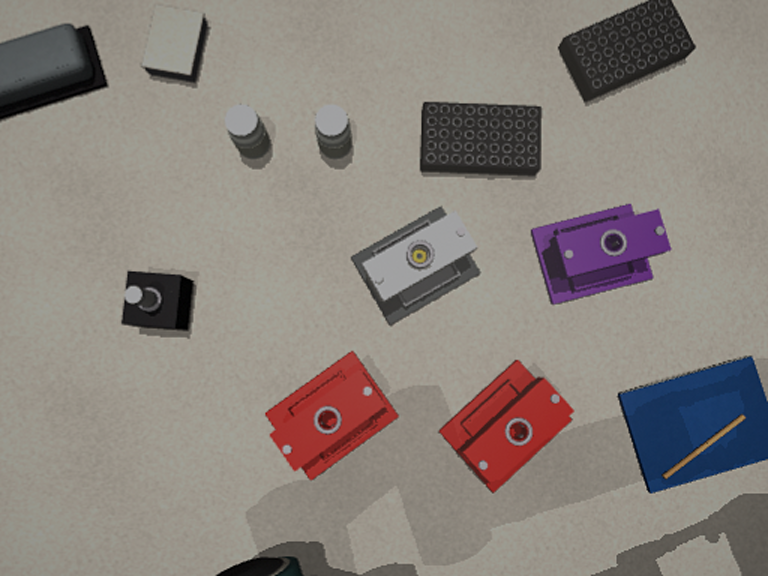

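View pics/side.png

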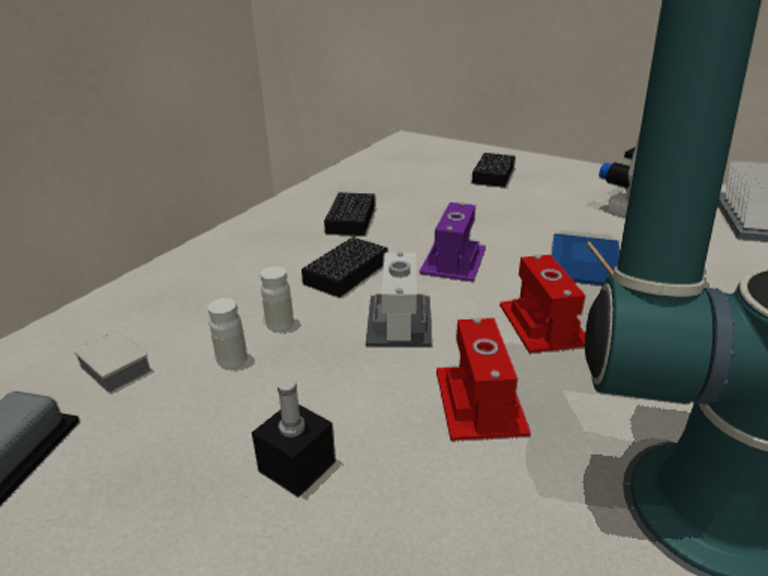

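Top picture: the candidates for the bridge are white (420,255) with brass visible in its bore, purple (614,243), and red (327,420) and (519,432). I choose the white one. There is one drift and stand: stand mouth about (150,300), handle top (133,295). In the side picture these are the white ring (400,269) and the handle top (288,386). Next I triangulate and take a close crop.

Run:
```python
from h import *
import pickle
cs=pickle.load(open('cs.pkl','rb'));t,s=cs['top'],cs['side']
def tri(a,b):
    o1,d1=ray(t,[np.array(a)/1.5]);o2,d2=ray(s,[np.array(b)/1.5]);d1,d2=d1[0],d2[0]
    k=np.linalg.lstsq(np.c_[d1,-d2],o2-o1,rcond=None)[0]; p,q=o1+k[0]*d1,o2+k[1]*d2
    return ((p+q)/2).round(4),np.linalg.norm(p-q).round(4)
print('handle top',tri((133,295),(288,386)),atz(t,[(133/1.5,295/1.5)],.154),atz(s,[(288/1.5,386/1.5)],.154))
print('ring',tri((420,254.5),(400,268)))
print('screws on block',atz(t,np.array([(379,280),(461,233)])/1.5,.110))
print('block corners',atz(t,np.array([(361,266),(443,215),(479,247),(396,298)])/1.5,.110))
print('stand top corners',atz(t,np.array([(125,271),(181,274),(177,328),(122,323)])/1.5,.076))
print('jars',atz(t,np.array([(243,118),(333,117)])/1.5,.115))
a=cv2.resize(t['pixels'][125:225,220:340],(600,500),interpolation=cv2.INTER_CUBIC)
b=cv2.resize(t['pixels'][165:235,65:145],(200,175),interpolation=cv2.INTER_CUBIC)
im=np.zeros((500,800,3),np.uint8);im[:,:600]=a;im[:175,600:]=b
c=cv2.resize(s['pixels'][150:240,240:300],(200,300),interpolation=cv2.INTER_CUBIC);im[180:480,600:]=c
save('crop.png',im)
```

```text
handle top (array([0.5167, 0.2172, 0.1477]), np.float64(0.006)) [[0.51859807 0.21689877 0.154     ]] [[0.50853017 0.22172815 0.154     ]]
ring (array([ 0.567 , -0.1639,  0.1158]), np.float64(0.0048))
screws on block [[ 0.535874   -0.1057426   0.11      ]
 [ 0.59883161 -0.22106145  0.11      ]]
block corners [[ 0.55586654 -0.08141252  0.11      ]
 [ 0.62477705 -0.19695089  0.11      ]
 [ 0.57862032 -0.24526643  0.11      ]
 [ 0.5104853  -0.12845399  0.11      ]]
stand top corners [[0.56099282 0.25360005 0.076     ]
 [0.55486973 0.17446172 0.076     ]
 [0.47846006 0.17951363 0.076     ]
 [0.48734532 0.25661328 0.076     ]]
jars [[ 0.7682802   0.07938983  0.115     ]
 [ 0.76710472 -0.04670159  0.115     ]]
```

View pics/crop.png

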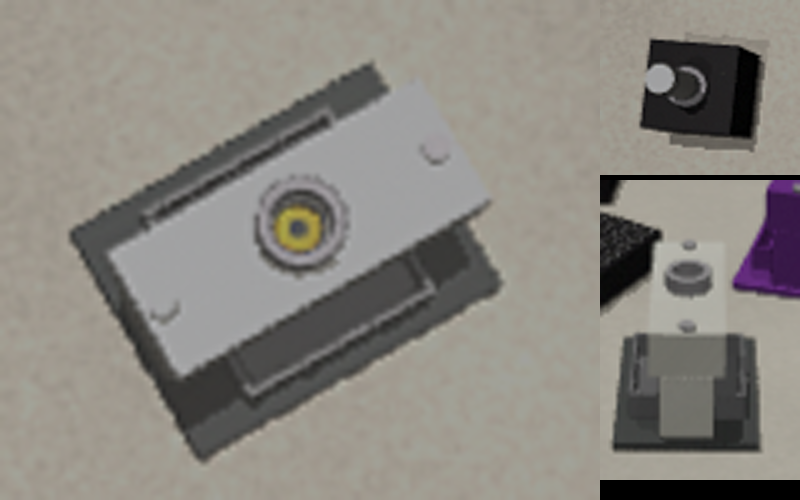

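The crop confirms the choice: the white bridge has brass in its ringed bore, and the drift is in its black stand. Next I plan a hover for the wrist camera over the bore.

```bash
cat >> h.py <<'E'
def delta(target,s=None):
    s=s or bot.read_state(); M=R.from_rotvec(s['tcp_rot']).as_matrix()
    return (M.T@(np.array(target)-s['tool_pos'])*1000).round(1)
E
python3 - <<'E'
from h import *
c=cam('wrist');s=bot.read_state();print(np.array(c['hand_eye']).round(3).tolist(),c['fovy'],c['cx'],c['cy'],c['k1'])
print(R.from_rotvec(s['tcp_rot']).as_matrix().round(4).tolist(), c['wfc'][:3,3])
off=atz(c,[(256,192)],.11)[0]-s['tool_pos'];print('view centre offset at z=.11',off)
for n,t in(('bridge',[.567,-.163]),('stand',[.518,.217])): print(n,delta([*t,.405]))
E
```

```text
[[-0.001, -0.965, -0.261, 0.066], [1.0, -0.001, -0.001, 0.0], [0.001, -0.261, 0.965, 0.031], [0.0, 0.0, 0.0, 1.0]] 70.20789865556226 249.54291862960335 188.2666273299604 0.0017188748321836321
[[0.9381, 0.3465, -0.0005], [0.3465, -0.9381, 0.0017], [0.0001, -0.0018, -1.0]] [ 0.29569842 -0.61013123  0.37246473]
view centre offset at z=.11 [-0.00622589 -0.00841095 -0.29364442]
bridge [ 475.4 -325.4   -0.7]
stand [ 5.611e+02 -6.988e+02 -1.000e-01]
```

drive_tool(increments=[{"delta_pos": [20, -13.5, 0], "turn": 0, "jaw": 1}, {"delta_pos": [30, -20.5, 0], "turn": 0, "jaw": 1}, {"delta_pos": [30, -20.5, 0], "turn": 0, "jaw": 1}, {"delta_pos": [30, -20.5, 0], "turn": 0, "jaw": 1}, {"delta_pos": [30, -20.5, 0], "turn": 0, "jaw": 1}, {"delta_pos": [30, -20.5, 0], "turn": 0, "jaw": 1}, {"delta_pos": [30, -20.5, 0], "turn": 0, "jaw": 1}, {"delta_pos": [30, -20.5, 0], "turn": 0, "jaw": 1}], grip_force=100)

```text
time: 0.82
tool_pos: [0.3958, -0.4046, 0.4044]
tcp_rot: [-3.092, -0.552, 0.0]
wrist_force: [0.7, 0.1, 0.5]
width: 0.996
grip_force: 0.0
```

drive_tool(increments=[{"delta_pos": [30, -20.5, 0], "turn": 0, "jaw": 1}, {"delta_pos": [30, -20.5, 0], "turn": 0, "jaw": 1}, {"delta_pos": [30, -20.5, 0], "turn": 0, "jaw": 1}, {"delta_pos": [30, -20.5, 0], "turn": 0, "jaw": 1}, {"delta_pos": [30, -20.5, 0], "turn": 0, "jaw": 1}, {"delta_pos": [30, -20.5, 0], "turn": 0, "jaw": 1}, {"delta_pos": [30, -20.5, 0], "turn": 0, "jaw": 1}, {"delta_pos": [30, -20.5, 0], "turn": 0, "jaw": 1}])

```text
time: 1.48
tool_pos: [0.5641, -0.1675, 0.4044]
tcp_rot: [-3.092, -0.553, 0.001]
wrist_force: [0.5, -0.5, -0.4]
width: 1.0
grip_force: 0.0
```

drive_tool(increments=[{"delta_pos": [5, -4, 0], "turn": 0, "jaw": 1}, {"delta_pos": [0, 0, 0], "turn": 0, "jaw": 1}, {"delta_pos": [0, 0, 0], "turn": 0, "jaw": 1}])

```text
time: 1.73
tool_pos: [0.5667, -0.1636, 0.4042]
tcp_rot: [3.092, 0.555, -0.002]
wrist_force: [-0.6, 0.3, -0.3]
width: 1.001
grip_force: 0.0
```

Run:
```python
from h import *
import pickle
s=bot.read_state();c=cam('wrist');pickle.dump((s,c),open('wb.pkl','wb'))
print(s['tool_pos'],s['q'],proj(c,[[.567,-.163,.12]]))
save('wb.png',cv2.resize(c['pixels'],(768,576),interpolation=cv2.INTER_CUBIC))
```

```text
[ 0.56670233 -0.16359572  0.40422404] [-3.23023066e-01  1.04709955e-01  1.79174397e+00 -8.69085141e-04
  1.24618874e+00  8.92779806e-01] [[249.12412879 184.95020935]]
```

View pics/wb.png

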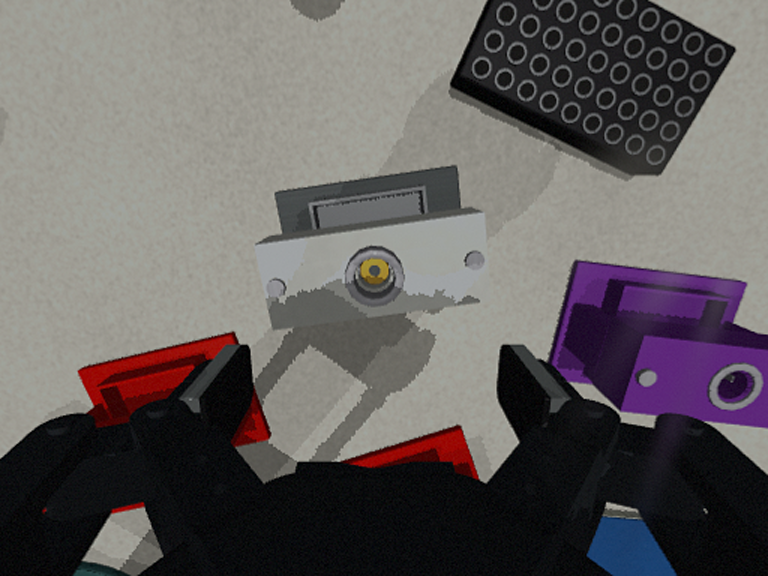

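Wrist view: the ring is at (375,275), the screws are at (276,288) and (475,259), and brass is visible in the bore. Now to cross-check the views.

Run:
```python
from h import *
import pickle
cs=pickle.load(open('cs.pkl','rb'));t,sd=cs['top'],cs['side'];s,w=pickle.load(open('wb.pkl','rb'))
for z in(.112,.117,.122,.127,.132):print(z,atz(w,[(374.5/1.5,274.5/1.5)],z).round(4),atz(t,[(280,169.7)],z).round(4),atz(sd,[(400/1.5,267.5/1.5)],z).round(4))
print(atz(w,np.array([(276,287.5),(475,259)])/1.5,.11).round(4), 'mid',atz(w,np.array([(276,287.5),(475,259)])/1.5,.11).mean(0))
print('delta to stand',delta([.5185,.217,.405]))
```

```text
0.112 [[ 0.5671 -0.1635  0.112 ]] [[ 0.5696 -0.1631  0.112 ]] [[ 0.5687 -0.1719  0.112 ]]
0.117 [[ 0.5683 -0.1631  0.117 ]] [[ 0.5689 -0.1628  0.117 ]] [[ 0.5644 -0.1643  0.117 ]]
0.122 [[ 0.5695 -0.1626  0.122 ]] [[ 0.5682 -0.1624  0.122 ]] [[ 0.5601 -0.1566  0.122 ]]
0.127 [[ 0.5706 -0.1622  0.127 ]] [[ 0.5674 -0.1621  0.127 ]] [[ 0.5559 -0.149   0.127 ]]
0.132 [[ 0.5718 -0.1618  0.132 ]] [[ 0.5667 -0.1617  0.132 ]] [[ 0.5516 -0.1413  0.132 ]]
[[ 0.5354 -0.1051  0.11  ]
 [ 0.5993 -0.2218  0.11  ]] mid [ 0.56735413 -0.16345827  0.11      ]
delta to stand [  87.2 -374.2   -0.8]
```

drive_tool(increments=[{"delta_pos": [5, -20, 0], "turn": 0, "jaw": 1}, {"delta_pos": [8, -35.4, 0], "turn": 0, "jaw": 1}, {"delta_pos": [8, -35.4, 0], "turn": 0, "jaw": 1}, {"delta_pos": [8.2, -35.4, 0], "turn": 0, "jaw": 1}, {"delta_pos": [8.2, -35.4, 0], "turn": 0, "jaw": 1}, {"delta_pos": [8.2, -35.4, 0], "turn": 0, "jaw": 1}, {"delta_pos": [8.2, -35.4, 0], "turn": 0, "jaw": 1}, {"delta_pos": [8.2, -35.4, 0], "turn": 0, "jaw": 1}])

```text
time: 2.45
tool_pos: [0.5316, 0.1086, 0.4049]
tcp_rot: [3.093, 0.548, 0.0]
wrist_force: [1.4, -0.5, -0.7]
width: 1.001
grip_force: 0.0
```

drive_tool(increments=[{"delta_pos": [8.2, -35.4, 0], "turn": 0, "jaw": 1}, {"delta_pos": [8.5, -35.5, 0], "turn": 0, "jaw": 1}, {"delta_pos": [8.5, -35.5, 0], "turn": 0, "jaw": 1}, {"delta_pos": [0, 0, 0], "turn": 0, "jaw": 1}, {"delta_pos": [0, 0, 0], "turn": 0, "jaw": 1}])

```text
time: 2.87
tool_pos: [0.5188, 0.2175, 0.4046]
tcp_rot: [3.092, 0.555, -0.0]
wrist_force: [-0.1, -0.8, 0.1]
width: 0.997
grip_force: 0.0
```

Run:
```python
from h import *
import pickle
s=bot.read_state();c=cam('wrist');pickle.dump((s,c),open('ws.pkl','wb'))
print(s['tool_pos'],s['q'],proj(c,[[.5185,.217,.154],[.5185,.217,.084]]))
save('ws.png',cv2.resize(c['pixels'],(768,576),interpolation=cv2.INTER_CUBIC))
```

```text
[0.51880409 0.21753651 0.40463347] [ 3.52936016e-01  5.20854342e-02  1.84754258e+00 -5.99518200e-04
  1.24224179e+00  1.56868557e+00] [[249.88639572 196.37656177]
 [249.80527153 177.71742674]]
```

View pics/ws.png

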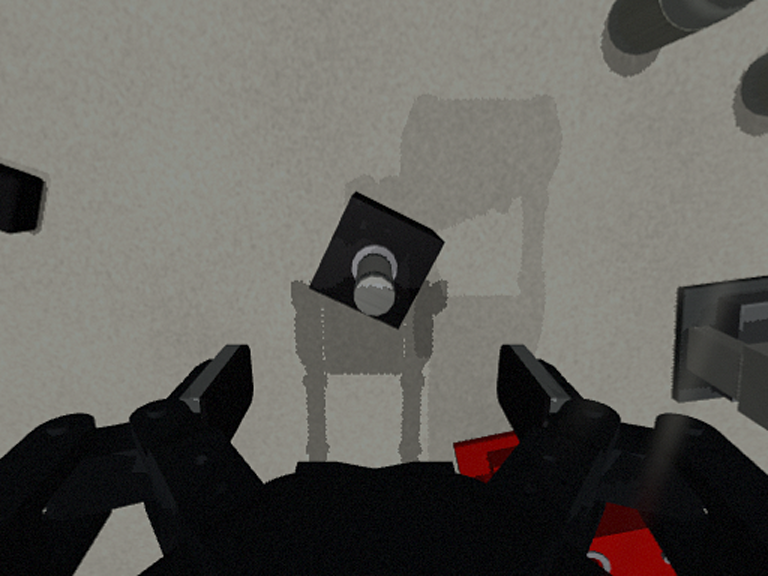

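The handle top is at (375,296) and the collar at (375,266), within 1 px of what I predicted for (0.5185, 0.217). I descend 130 mm and grip.

drive_tool(increments=[{"delta_pos": [0, 0, 20], "turn": 0, "jaw": 1}, {"delta_pos": [0, 0, 30], "turn": 0, "jaw": 1}, {"delta_pos": [0, 0, 30], "turn": 0, "jaw": 1}, {"delta_pos": [0, 0, 25], "turn": 0, "jaw": 1}, {"delta_pos": [0, 0, 15], "turn": 0, "jaw": 1}, {"delta_pos": [0, 0, 10], "turn": 0, "jaw": 1}, {"delta_pos": [0, 0, 0], "turn": 0, "jaw": 1}, {"delta_pos": [0, 0, 0], "turn": 0, "jaw": 1}])

```text
time: 3.58
tool_pos: [0.5194, 0.2161, 0.2748]
tcp_rot: [3.093, 0.55, -0.001]
wrist_force: [0.3, -0.6, -0.4]
width: 0.997
grip_force: 0.0
```

drive_tool(increments=[{"delta_pos": [0, 0, 0], "turn": 0, "jaw": 0.4}, {"delta_pos": [0, 0, 0], "turn": 0, "jaw": 0}, {"delta_pos": [0, 0, 0], "turn": 0, "jaw": -0.3}, {"delta_pos": [0, 0, 0], "turn": 0, "jaw": -0.5}, {"delta_pos": [0, 0, 0], "turn": 0, "jaw": -1}, {"delta_pos": [0, 0, 0], "turn": 0, "jaw": -1}, {"delta_pos": [0, 0, 0], "turn": 0, "jaw": -1}, {"delta_pos": [0, 0, 0], "turn": 0, "jaw": -1}], grip_force=100)

```text
time: 4.25
tool_pos: [0.5193, 0.2178, 0.2757]
tcp_rot: [-3.092, -0.553, -0.002]
wrist_force: [-2.1, -0.2, 6.1]
width: 0.255
grip_force: 97.5
```

drive_tool(increments=[{"delta_pos": [0, 0, -5], "turn": 0, "jaw": -1}, {"delta_pos": [0, 0, -15], "turn": 0, "jaw": -1}, {"delta_pos": [0, 0, -25], "turn": 0, "jaw": -1}, {"delta_pos": [0, 0, -30], "turn": 0, "jaw": -1}, {"delta_pos": [0, 0, -35], "turn": 0, "jaw": -1}, {"delta_pos": [0, 0, -30], "turn": 0, "jaw": -1}, {"delta_pos": [0, 0, -10], "turn": 0, "jaw": -1}, {"delta_pos": [0, 0, 0], "turn": 0, "jaw": -1}])

```text
time: 4.92
tool_pos: [0.5197, 0.2178, 0.4278]
tcp_rot: [-3.092, -0.553, -0.009]
wrist_force: [0.8, 0.2, -2.8]
width: 0.256
grip_force: 98.4
```

Run:
```python
from h import *
P=[];
for i in range(5): s=bot.read_state();P.append(s['tool_pos']);c=cam('side')
p=np.mean(P,0);print(P[0],p,s['wrist_force'],s['width'])
base=p-[0,0,.2655]
pts=proj(c,[base,base+[0,0,.066],base+[0,0,.074],base+[0,0,.144]]);print(pts)
pt=pts.mean(0).astype(int);x0,y0=pt[0]-50,pt[1]-60
save('lift.png',cv2.resize(c['pixels'][y0:y0+120,x0:x0+100],(500,600),interpolation=cv2.INTER_CUBIC));print(x0,y0,(pts-[x0,y0])*5)
print(delta([.568,-.163,p[2]]))
```

```text
[0.51973161 0.21775163 0.42778485] [0.51869665 0.2173696  0.42365127] [-0.64183221 -1.4262039  -2.43329452] 0.25773016065321924
[[188.97184707 252.5448084 ]
 [185.19971406 224.34207412]
 [184.71661179 220.73142117]
 [180.22286749 187.15990845]]
134 161 [[274.85923536 457.72404198]
 [255.99857032 316.71037058]
 [253.58305893 298.65710586]
 [231.11433746 130.79954226]]
[-85.  373.9  -2. ]
```

View pics/lift.png

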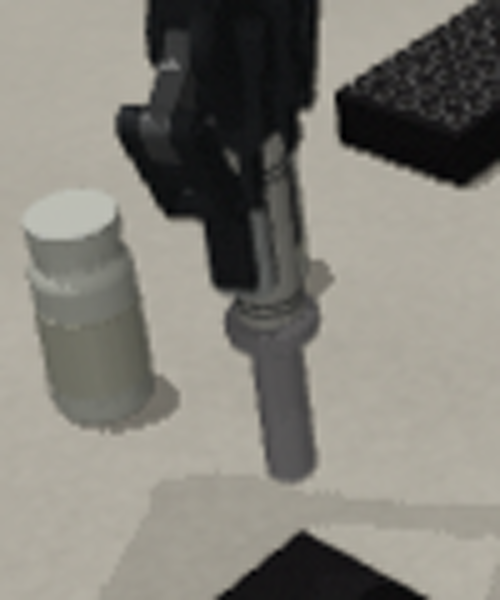

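The drift hangs straight: tip (290,468), collar (272,330), parallel to the predicted axis. The tip is about 40 mm above ring height, so I carry it to the bore.

drive_tool(increments=[{"delta_pos": [-4, 16, 0], "turn": 0, "jaw": -1}, {"delta_pos": [-6, 28, 0], "turn": 0, "jaw": -1}, {"delta_pos": [-7, 30, 0], "turn": 0, "jaw": -1}, {"delta_pos": [-7, 30, 0], "turn": 0, "jaw": -1}, {"delta_pos": [-7, 30, 0], "turn": 0, "jaw": -1}, {"delta_pos": [-7, 30, 0], "turn": 0, "jaw": -1}, {"delta_pos": [-7, 30, 0], "turn": 0, "jaw": -1}, {"delta_pos": [-7, 30, 0], "turn": 0, "jaw": -1}])

```text
time: 5.83
tool_pos: [0.5472, -0.0121, 0.4223]
tcp_rot: [-3.092, -0.553, 0.006]
wrist_force: [0.3, -0.7, -2.8]
width: 0.256
grip_force: 98.5
```

drive_tool(increments=[{"delta_pos": [-7, 30, 0], "turn": 0, "jaw": -1}, {"delta_pos": [-7, 30, 0], "turn": 0, "jaw": -1}, {"delta_pos": [-7, 30, 0], "turn": 0, "jaw": -1}, {"delta_pos": [-7, 30, 0], "turn": 0, "jaw": -1}, {"delta_pos": [-5, 20, 0], "turn": 0, "jaw": -1}, {"delta_pos": [-2, 10, 0], "turn": 0, "jaw": -1}, {"delta_pos": [0, 0, 0], "turn": 0, "jaw": -1}, {"delta_pos": [0, 0, 0], "turn": 0, "jaw": -1}])

```text
time: 6.5
tool_pos: [0.5667, -0.1633, 0.423]
tcp_rot: [-3.091, -0.551, 0.004]
wrist_force: [-0.6, 0.7, -3.0]
width: 0.261
grip_force: 98.6
```

Run:
```python
from h import *
P=[];F=[]
for i in range(6): s=bot.read_state();P.append(s['tool_pos']);F.append(s['wrist_force']);c=cam('wrist')
p=np.mean(P,0);print(p,np.std(P,0),np.mean(F,0),s['width'],s['q'][5])
b=p-[0,0,.2655];print('tip,collar',proj(c,[b,b+[0,0,.066]])*1.5,'ring',proj(c,[[.568,-.163,.118]])*1.5,'d',delta([.568,-.163,p[2]],{**s,'tool_pos':p}))
save('ab.png',cv2.resize(c['pixels'],(768,576),interpolation=cv2.INTER_CUBIC))
```

```text
[ 0.56682188 -0.16244425  0.42392912] [9.20709612e-05 4.26423950e-04 5.52726122e-04] [-0.15796111  0.19458629 -2.57803551] 0.2546331142974011 0.8942877273991091
tip,collar [[374.83839931 286.69436324]
 [374.88972518 327.25930338]] ring [[376.16450331 269.5730346 ]] d [ 0.9  0.9 -0. ]
```

View pics/ab.png

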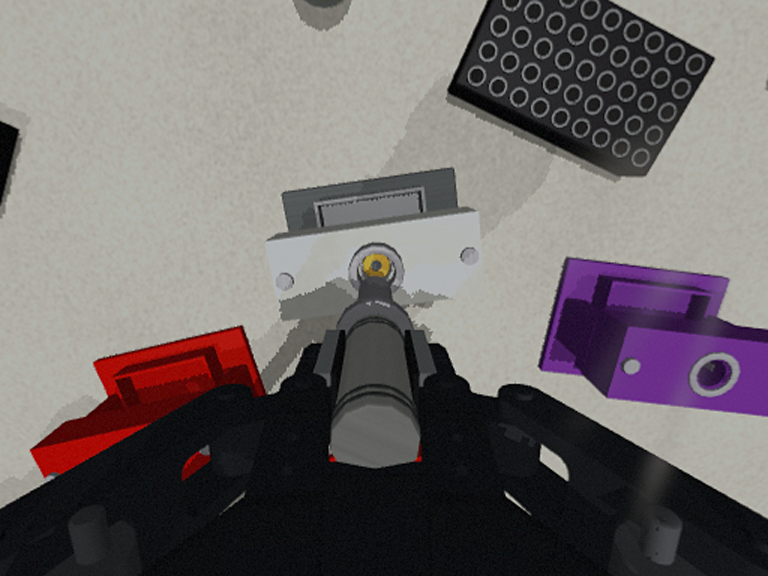

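Nose, brass and ring line up within about 2 mm: nose at (375,285), ring at (376,268). I correct by about 1 mm and descend, slowing down near the mouth.

drive_tool(increments=[{"delta_pos": [0.9, 0.9, 5], "turn": 0, "jaw": -1}, {"delta_pos": [0, 0, 10], "turn": 0, "jaw": -1}, {"delta_pos": [0, 0, 10], "turn": 0, "jaw": -1}, {"delta_pos": [0, 0, 6], "turn": 0, "jaw": -1}, {"delta_pos": [0, 0, 3], "turn": 0, "jaw": -1}, {"delta_pos": [0, 0, 2], "turn": 0, "jaw": -1}, {"delta_pos": [0, 0, 2], "turn": 0, "jaw": -1}, {"delta_pos": [0, 0, 0], "turn": 0, "jaw": -1}])

```text
time: 7.47
tool_pos: [0.5681, -0.1641, 0.3863]
tcp_rot: [-3.092, -0.553, 0.001]
wrist_force: [0.2, 0.3, -3.4]
width: 0.26
grip_force: 98.6
```

drive_tool(increments=[{"delta_pos": [0, 0, 2], "turn": 0, "jaw": -1}, {"delta_pos": [0, 0, 2], "turn": 0, "jaw": -1}, {"delta_pos": [0, 0, 0], "turn": 0, "jaw": -1}])

```text
time: 7.72
tool_pos: [0.5681, -0.1641, 0.3825]
tcp_rot: [-3.093, -0.553, 0.0]
wrist_force: [-0.3, 0.3, -3.8]
width: 0.256
grip_force: 98.6
```

Run:
```python
from h import *
P=[];F=[]
for i in range(4): s=bot.read_state();P.append(s['tool_pos']);F.append(s['wrist_force']);c=cam('wrist')
p=np.mean(P,0);print(p,np.mean(F,0),s['torque'])
b=p-[0,0,.2652];print('tip z',b[2])
save('ab2.png',cv2.resize(c['pixels'][140:240,185:315],(780,600),interpolation=cv2.INTER_CUBIC))
```

```text
[ 0.56809015 -0.1640455   0.38267815] [-1.08584078e-03  4.38937929e-01 -3.07160921e+00] [-0.02474273 -0.00489869 -0.03863054]
tip z 0.11747815113796156
```

View pics/ab2.png

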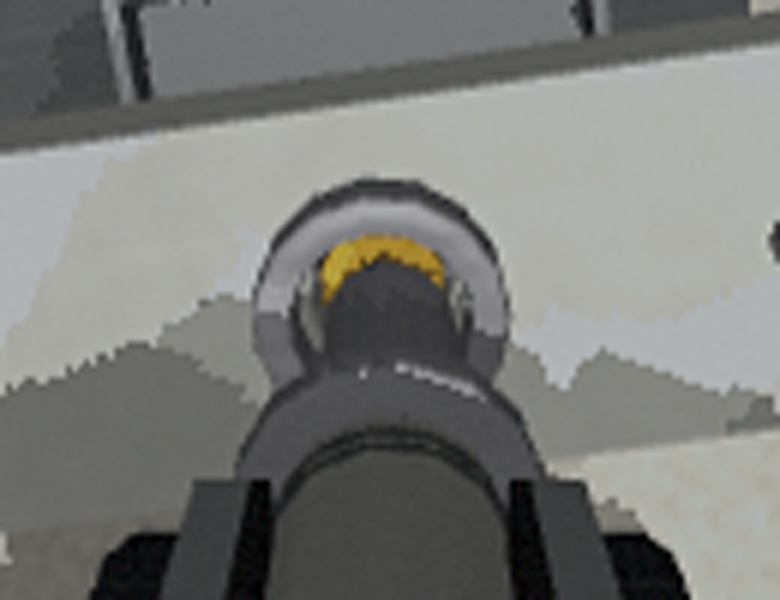

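In the close-up the nose (388,300) sits inside the ring (centre about (383,317) in its plane), roughly 0.7 mm to the right. I correct that and enter.

drive_tool(increments=[{"delta_pos": [0, -0.7, 1], "turn": 0, "jaw": -1}, {"delta_pos": [0, 0, 2], "turn": 0, "jaw": -1}, {"delta_pos": [0, 0, 2], "turn": 0, "jaw": -1}, {"delta_pos": [0, 0, 2], "turn": 0, "jaw": -1}, {"delta_pos": [0, 0, 2], "turn": 0, "jaw": -1}, {"delta_pos": [0, 0, 1], "turn": 0, "jaw": -1}, {"delta_pos": [0, 0, 1], "turn": 0, "jaw": -1}, {"delta_pos": [0, 0, 0], "turn": 0, "jaw": -1}])

```text
time: 8.58
tool_pos: [0.568, -0.1633, 0.3715]
tcp_rot: [-3.092, -0.553, -0.0]
wrist_force: [1.1, -0.2, -2.7]
width: 0.257
grip_force: 98.6
```

drive_tool(increments=[{"delta_pos": [0, 0, 1], "turn": 0, "jaw": -1}, {"delta_pos": [0, 0, 1], "turn": 0, "jaw": -1}, {"delta_pos": [0, 0, 1], "turn": 0, "jaw": -1}, {"delta_pos": [0, 0, 0], "turn": 0, "jaw": -1}])

```text
time: 8.92
tool_pos: [0.568, -0.1633, 0.3686]
tcp_rot: [-3.093, -0.553, -0.001]
wrist_force: [1.5, 1.1, -2.4]
width: 0.252
grip_force: 98.6
```

drive_tool(increments=[{"delta_pos": [0, 0, 0.5], "turn": 0, "jaw": -1}, {"delta_pos": [0, 0, 0.5], "turn": 0, "jaw": -1}, {"delta_pos": [0, 0, 0.5], "turn": 0, "jaw": -1}, {"delta_pos": [0, 0, 0.5], "turn": 0, "jaw": -1}])

```text
time: 9.25
tool_pos: [0.5681, -0.1633, 0.3676]
tcp_rot: [3.092, 0.553, 0.002]
wrist_force: [-0.6, 1.1, 4.0]
width: 0.259
grip_force: 99.4
```

drive_tool(increments=[{"delta_pos": [0, 0, 0.5], "turn": 0, "jaw": -1}, {"delta_pos": [0, 0, 0.5], "turn": 0, "jaw": -1}, {"delta_pos": [0, 0, 0.5], "turn": 0, "jaw": -1}, {"delta_pos": [0, 0, 0.5], "turn": 0, "jaw": -1}])

```text
time: 9.58
tool_pos: [0.5682, -0.1633, 0.3668]
tcp_rot: [3.092, 0.553, 0.003]
wrist_force: [-1.0, 1.8, 7.4]
width: 0.26
grip_force: 99.7
```

drive_tool(increments=[{"delta_pos": [0, 0, 0.5], "turn": 0, "jaw": -1}, {"delta_pos": [0, 0, 0.5], "turn": 0, "jaw": -1}, {"delta_pos": [0, 0, 0.5], "turn": 0, "jaw": -1}, {"delta_pos": [0, 0, 0.5], "turn": 0, "jaw": -1}])

```text
time: 9.92
tool_pos: [0.5682, -0.1633, 0.365]
tcp_rot: [3.092, 0.553, 0.003]
wrist_force: [-1.7, 2.2, 7.8]
width: 0.26
grip_force: 99.8
```

Contact is at the expected height, and the arm's stiffness is about 5 N/mm. I press on at 1 mm per row.

drive_tool(increments=[{"delta_pos": [0, 0, 0.8], "turn": 0, "jaw": -1}, {"delta_pos": [0, 0, 0.8], "turn": 0, "jaw": -1}, {"delta_pos": [0, 0, 0.8], "turn": 0, "jaw": -1}, {"delta_pos": [0, 0, 0.8], "turn": 0, "jaw": -1}, {"delta_pos": [0, 0, 0.8], "turn": 0, "jaw": -1}, {"delta_pos": [0, 0, 0.8], "turn": 0, "jaw": -1}, {"delta_pos": [0, 0, 0.8], "turn": 0, "jaw": -1}, {"delta_pos": [0, 0, 0.8], "turn": 0, "jaw": -1}])

```text
time: 10.58
tool_pos: [0.5684, -0.1633, 0.3592]
tcp_rot: [3.092, 0.553, 0.004]
wrist_force: [-0.8, 2.4, 8.1]
width: 0.251
grip_force: 99.9
```

drive_tool(increments=[{"delta_pos": [0, 0, 0.8], "turn": 0, "jaw": -1}, {"delta_pos": [0, 0, 0.8], "turn": 0, "jaw": -1}, {"delta_pos": [0, 0, 0.8], "turn": 0, "jaw": -1}, {"delta_pos": [0, 0, 0.8], "turn": 0, "jaw": -1}, {"delta_pos": [0, 0, 0.8], "turn": 0, "jaw": -1}, {"delta_pos": [0, 0, 0.8], "turn": 0, "jaw": -1}, {"delta_pos": [0, 0, 0.8], "turn": 0, "jaw": -1}, {"delta_pos": [0, 0, 0.8], "turn": 0, "jaw": -1}])

```text
time: 11.25
tool_pos: [0.5686, -0.1632, 0.3523]
tcp_rot: [3.092, 0.553, 0.005]
wrist_force: [-1.3, 2.8, 7.3]
width: 0.256
grip_force: 99.9
```

drive_tool(increments=[{"delta_pos": [0, 0, 1], "turn": 0, "jaw": -1}, {"delta_pos": [0, 0, 1], "turn": 0, "jaw": -1}, {"delta_pos": [0, 0, 1], "turn": 0, "jaw": -1}, {"delta_pos": [0, 0, 1], "turn": 0, "jaw": -1}, {"delta_pos": [0, 0, 1], "turn": 0, "jaw": -1}, {"delta_pos": [0, 0, 1], "turn": 0, "jaw": -1}, {"delta_pos": [0, 0, 1], "turn": 0, "jaw": -1}, {"delta_pos": [0, 0, 1], "turn": 0, "jaw": -1}])

```text
time: 11.92
tool_pos: [0.5685, -0.1631, 0.3438]
tcp_rot: [3.092, 0.553, 0.004]
wrist_force: [0.6, 3.0, 5.2]
width: 0.257
grip_force: 99.9
```

drive_tool(increments=[{"delta_pos": [0, 0, 1], "turn": 0, "jaw": -1}, {"delta_pos": [0, 0, 1], "turn": 0, "jaw": -1}, {"delta_pos": [0, 0, 1], "turn": 0, "jaw": -1}, {"delta_pos": [0, 0, 1], "turn": 0, "jaw": -1}, {"delta_pos": [0, 0, 1], "turn": 0, "jaw": -1}, {"delta_pos": [0, 0, 1], "turn": 0, "jaw": -1}, {"delta_pos": [0, 0, 1], "turn": 0, "jaw": -1}, {"delta_pos": [0, 0, 0], "turn": 0, "jaw": -1}])

```text
time: 12.58
tool_pos: [0.5683, -0.1632, 0.3344]
tcp_rot: [-3.092, -0.553, -0.002]
wrist_force: [5.1, 3.4, -0.3]
width: 0.259
grip_force: 99.3
```

drive_tool(increments=[{"delta_pos": [0, 0, 0.8], "turn": 0, "jaw": -1}, {"delta_pos": [0, 0, 0.8], "turn": 0, "jaw": -1}, {"delta_pos": [0, 0, 0.8], "turn": 0, "jaw": -1}, {"delta_pos": [0, 0, 0.8], "turn": 0, "jaw": -1}, {"delta_pos": [0, 0, 0.8], "turn": 0, "jaw": -1}, {"delta_pos": [0, 0, 0.8], "turn": 0, "jaw": -1}, {"delta_pos": [0, 0, 0.8], "turn": 0, "jaw": -1}, {"delta_pos": [0, 0, 0.5], "turn": 0, "jaw": -1}])

```text
time: 13.25
tool_pos: [0.5683, -0.1632, 0.3285]
tcp_rot: [-3.092, -0.553, -0.002]
wrist_force: [3.8, 4.2, 0.5]
width: 0.258
grip_force: 99.3
```

drive_tool(increments=[{"delta_pos": [0, 0, 0.5], "turn": 0, "jaw": -1}, {"delta_pos": [0, 0, 0.5], "turn": 0, "jaw": -1}, {"delta_pos": [0, 0, 0.5], "turn": 0, "jaw": -1}, {"delta_pos": [0, 0, 0.5], "turn": 0, "jaw": -1}, {"delta_pos": [0, 0, 0.5], "turn": 0, "jaw": -1}, {"delta_pos": [0, 0, 0.5], "turn": 0, "jaw": -1}])

```text
time: 13.75
tool_pos: [0.5683, -0.1632, 0.3256]
tcp_rot: [-3.092, -0.553, -0.002]
wrist_force: [4.0, 3.2, 1.3]
width: 0.256
grip_force: 99.3
```

drive_tool(increments=[{"delta_pos": [0, 0, 0.5], "turn": 0, "jaw": -1}, {"delta_pos": [0, 0, 0.5], "turn": 0, "jaw": -1}, {"delta_pos": [0, 0, 0.5], "turn": 0, "jaw": -1}, {"delta_pos": [0, 0, 0.5], "turn": 0, "jaw": -1}])

```text
time: 14.08
tool_pos: [0.5684, -0.1632, 0.3246]
tcp_rot: [-3.092, -0.553, -0.003]
wrist_force: [2.5, 5.7, 7.4]
width: 0.26
grip_force: 99.3
```

drive_tool(increments=[{"delta_pos": [0, 0, 0.5], "turn": 0, "jaw": -1}, {"delta_pos": [0, 0, 0.5], "turn": 0, "jaw": -1}, {"delta_pos": [0, 0, 0.5], "turn": 0, "jaw": -1}])

```text
time: 14.33
tool_pos: [0.5685, -0.1631, 0.3245]
tcp_rot: [-3.093, -0.553, -0.003]
wrist_force: [-0.9, 5.6, 13.8]
width: 0.259
grip_force: 99.9
```

The collar has landed: z stalls at 0.3245 while the force climbs. Adding the drift's 2.6 N weight, the force at the ring is now about 16 N. I hold and read it.

drive_tool(increments=[{"delta_pos": [0, 0, 0], "turn": 0, "jaw": -1}, {"delta_pos": [0, 0, 0], "turn": 0, "jaw": -1}, {"delta_pos": [0, 0, 0], "turn": 0, "jaw": -1}])

```text
time: 14.58
tool_pos: [0.5685, -0.1631, 0.3246]
tcp_rot: [3.093, 0.553, 0.004]
wrist_force: [0.6, 5.8, 11.8]
width: 0.259
grip_force: 99.9
```

Run:
```python
from h import *
F=[]
for i in range(3): s=bot.read_state();F.append(s['wrist_force']);c=cam('side')
print(s['time'],s['tool_pos'],np.array(F))
save('seat.png',cv2.resize(c['pixels'][130:240,220:320],(545,600),interpolation=cv2.INTER_CUBIC))
```

```text
14.6833 [ 0.56848528 -0.16313474  0.32457398] [[ 0.58874098  5.77645728 11.79062297]
 [ 0.40507299  5.3474229  11.06722821]
 [-0.86835178  6.41458512 12.77956193]]
```

View pics/seat.png

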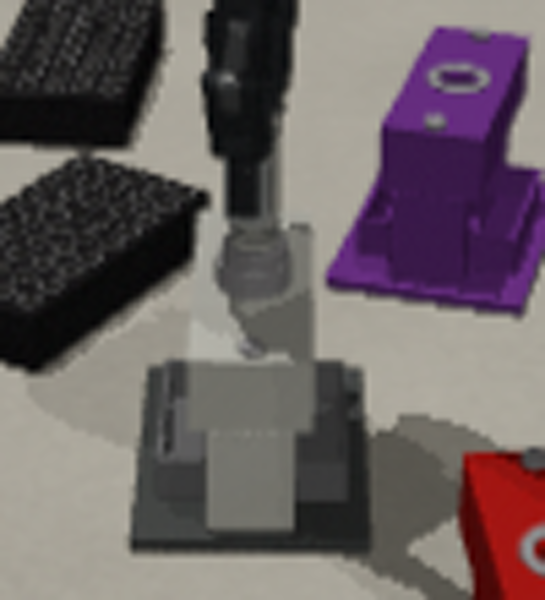

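The side crop shows the collar (255,262) flat on the ring with no nose visible between them. The force is steady at about 12 N plus 2.6 N weight, so I add 0.7 mm and hold for over a second.

drive_tool(increments=[{"delta_pos": [0, 0, 0.4], "turn": 0, "jaw": -1}, {"delta_pos": [0, 0, 0.3], "turn": 0, "jaw": -1}, {"delta_pos": [0, 0, 0], "turn": 0, "jaw": -1}, {"delta_pos": [0, 0, 0], "turn": 0, "jaw": -1}])

```text
time: 15.07
tool_pos: [0.5685, -0.1631, 0.3245]
tcp_rot: [3.093, 0.553, 0.004]
wrist_force: [-1.4, 5.9, 14.8]
width: 0.256
grip_force: 100.2
```

drive_tool(increments=[{"delta_pos": [0, 0, 0], "turn": 0, "jaw": -1}, {"delta_pos": [0, 0, 0], "turn": 0, "jaw": -1}])

```text
time: 15.23
tool_pos: [0.5685, -0.1631, 0.3245]
tcp_rot: [3.092, 0.553, 0.004]
wrist_force: [-1.5, 5.6, 14.0]
width: 0.257
grip_force: 100.2
```

drive_tool(increments=[{"delta_pos": [0, 0, 0], "turn": 0, "jaw": -1}, {"delta_pos": [0, 0, 0], "turn": 0, "jaw": -1}])

```text
time: 15.4
tool_pos: [0.5685, -0.1631, 0.3245]
tcp_rot: [3.092, 0.553, 0.004]
wrist_force: [-0.9, 5.4, 14.0]
width: 0.258
grip_force: 100.2
```

drive_tool(increments=[{"delta_pos": [0, 0, 0.3], "turn": 0, "jaw": -1}, {"delta_pos": [0, 0, 0.1], "turn": 0, "jaw": -1}, {"delta_pos": [0, 0, 0], "turn": 0, "jaw": -1}, {"delta_pos": [0, 0, 0], "turn": 0, "jaw": -1}, {"delta_pos": [0, 0, 0], "turn": 0, "jaw": -1}, {"delta_pos": [0, 0, 0], "turn": 0, "jaw": -1}])

```text
time: 15.9
tool_pos: [0.5685, -0.1631, 0.3245]
tcp_rot: [3.092, 0.553, 0.004]
wrist_force: [-1.6, 7.1, 16.0]
width: 0.257
grip_force: 100.4
```

drive_tool(increments=[{"delta_pos": [0, 0, 0], "turn": 0, "jaw": -1}, {"delta_pos": [0, 0, 0], "turn": 0, "jaw": -1}, {"delta_pos": [0, 0, 0], "turn": 0, "jaw": -1}, {"delta_pos": [0, 0, 0], "turn": 0, "jaw": -1}, {"delta_pos": [0, 0, 0], "turn": 0, "jaw": -1}, {"delta_pos": [0, 0, 0], "turn": 0, "jaw": -1}])

```text
time: 16.4
tool_pos: [0.5685, -0.1631, 0.3245]
tcp_rot: [3.092, 0.553, 0.004]
wrist_force: [-1.7, 6.2, 16.2]
width: 0.255
grip_force: 100.4
```

drive_tool(increments=[{"delta_pos": [0, 0, 0], "turn": 0, "jaw": -1}, {"delta_pos": [0, 0, 0], "turn": 0, "jaw": -1}, {"delta_pos": [0, 0, 0], "turn": 0, "jaw": -1}, {"delta_pos": [0, 0, 0], "turn": 0, "jaw": -1}, {"delta_pos": [0, 0, 0], "turn": 0, "jaw": -1}])

```text
time: 16.82
tool_pos: [0.5685, -0.1631, 0.3245]
tcp_rot: [3.092, 0.553, 0.004]
wrist_force: [-1.6, 5.4, 15.9]
width: 0.258
grip_force: 100.4
```

Held at 16 N on the wrist (18.5 N at the ring) for over a second. Now I draw it out.

drive_tool(increments=[{"delta_pos": [0, 0, -2], "turn": 0, "jaw": -1}, {"delta_pos": [0, 0, -3], "turn": 0, "jaw": -1}, {"delta_pos": [0, 0, -8], "turn": 0, "jaw": -1}, {"delta_pos": [0, 0, -12], "turn": 0, "jaw": -1}, {"delta_pos": [0, 0, -15], "turn": 0, "jaw": -1}, {"delta_pos": [0, 0, -15], "turn": 0, "jaw": -1}, {"delta_pos": [0, 0, -15], "turn": 0, "jaw": -1}, {"delta_pos": [0, 0, -15], "turn": 0, "jaw": -1}])

```text
time: 17.48
tool_pos: [0.5668, -0.1639, 0.4044]
tcp_rot: [-3.092, -0.553, 0.009]
wrist_force: [0.4, -0.1, -2.5]
width: 0.259
grip_force: 98.4
```

drive_tool(increments=[{"delta_pos": [0, 0, -15], "turn": 0, "jaw": -1}, {"delta_pos": [0, 0, -5], "turn": 0, "jaw": -1}, {"delta_pos": [0, 0, 0], "turn": 0, "jaw": -1}, {"delta_pos": [0, 0, 0], "turn": 0, "jaw": -1}])

```text
time: 17.82
tool_pos: [0.5673, -0.1637, 0.4247]
tcp_rot: [-3.092, -0.552, 0.004]
wrist_force: [-1.1, 0.4, -3.0]
width: 0.257
grip_force: 98.4
```

Run:
```python
from h import *
P=[];F=[]
for i in range(3): s=bot.read_state();P.append(s['tool_pos']);F.append(s['wrist_force']);c=cam('wrist')
p=np.mean(P,0);print(s['time'],p,np.mean(F,0),s['torque'],'d',delta([.519,.217,p[2]],{**s,'tool_pos':p}))
hsv=cv2.cvtColor(c['pixels'],cv2.COLOR_RGB2HSV);m=cv2.inRange(hsv,(20,140,80),(32,255,255));print('brass px wrist',m[100:230,200:320].sum()//255)
t=cam('top');hsv=cv2.cvtColor(t['pixels'],cv2.COLOR_RGB2HSV);m=cv2.inRange(hsv,(18,110,60),(34,255,255));y,x=np.nonzero(m[120:230,220:340]);print('top brass',len(x),(x.mean()+220,y.mean()+120) if len(x) else 0)
np.save('ab3.npy',c['pixels'])
```

```text
17.9167 [ 0.56726013 -0.16354854  0.42431114] [-0.07527073  0.21248222 -3.27299111] [ 0.02350292  0.02406089 -0.00084328] d [  86.5 -373.7    0.4]
brass px wrist 8
top brass 13 (np.float64(277.6923076923077), np.float64(172.0))
```

drive_tool(increments=[{"delta_pos": [4, -16, 0], "turn": 0, "jaw": -1}, {"delta_pos": [6, -28, 0], "turn": 0, "jaw": -1}, {"delta_pos": [7, -30, 0], "turn": 0, "jaw": -1}, {"delta_pos": [7, -30, 0], "turn": 0, "jaw": -1}, {"delta_pos": [7, -30, 0], "turn": 0, "jaw": -1}, {"delta_pos": [7, -30, 0], "turn": 0, "jaw": -1}, {"delta_pos": [7, -30, 0], "turn": 0, "jaw": -1}, {"delta_pos": [7, -30, 0], "turn": 0, "jaw": -1}])

```text
time: 18.68
tool_pos: [0.5384, 0.0661, 0.4254]
tcp_rot: [3.092, 0.553, -0.002]
wrist_force: [0.7, -0.6, -2.9]
width: 0.257
grip_force: 98.7
```

drive_tool(increments=[{"delta_pos": [7, -30, 0], "turn": 0, "jaw": -1}, {"delta_pos": [7, -30, 0], "turn": 0, "jaw": -1}, {"delta_pos": [7, -30, 0], "turn": 0, "jaw": -1}, {"delta_pos": [7, -30, 0], "turn": 0, "jaw": -1}, {"delta_pos": [5, -20, 0], "turn": 0, "jaw": -1}, {"delta_pos": [1.5, -9.7, 0], "turn": 0, "jaw": -1}, {"delta_pos": [0, 0, 0], "turn": 0, "jaw": -1}, {"delta_pos": [0, 0, 0], "turn": 0, "jaw": -1}])

```text
time: 19.35
tool_pos: [0.5194, 0.217, 0.4255]
tcp_rot: [3.091, 0.555, -0.002]
wrist_force: [-0.2, -0.3, -3.5]
width: 0.256
grip_force: 98.8
```

drive_tool(increments=[{"delta_pos": [0, 0, 15], "turn": 0, "jaw": -1}, {"delta_pos": [0, 0, 20], "turn": 0, "jaw": -1}, {"delta_pos": [0, 0, 20], "turn": 0, "jaw": -1}, {"delta_pos": [0, 0, 15], "turn": 0, "jaw": -1}, {"delta_pos": [0, 0, 5], "turn": 0, "jaw": -1}, {"delta_pos": [0, 0, 0], "turn": 0, "jaw": -1}, {"delta_pos": [0, 0, 0], "turn": 0, "jaw": -1}])

```text
time: 19.93
tool_pos: [0.5199, 0.2163, 0.3515]
tcp_rot: [3.093, 0.551, 0.0]
wrist_force: [1.2, -0.2, -2.8]
width: 0.252
grip_force: 98.8
```

Run:
```python
from h import *
P=[];F=[]
for i in range(4): s=bot.read_state();P.append(s['tool_pos']);F.append(s['wrist_force']);c=cam('wrist')
p=np.mean(P,0);print(s['time'],p,np.mean(F,0),'tip z',p[2]-.2652,'d',delta([.519,.217,p[2]],{**s,'tool_pos':p}))
b=p-[0,0,.2652];print((proj(c,[b,[.5187,.217,.076]])-[185,130])*6)
im=c['pixels'][130:230,185:315].astype(float);im=(255*(im/255)**.5).astype(np.uint8)
save('st.png',cv2.resize(im,(780,600),interpolation=cv2.INTER_CUBIC))
```

```text
20.0833 [0.52018401 0.21669206 0.35237541] [ 0.18732092 -0.08295466 -2.7689952 ] tip z 0.08717540819364406 d [-1.  -0.7 -0. ]
[[389.16978763 372.44635646]
 [383.9686773  360.90617367]]
```

View pics/st.png

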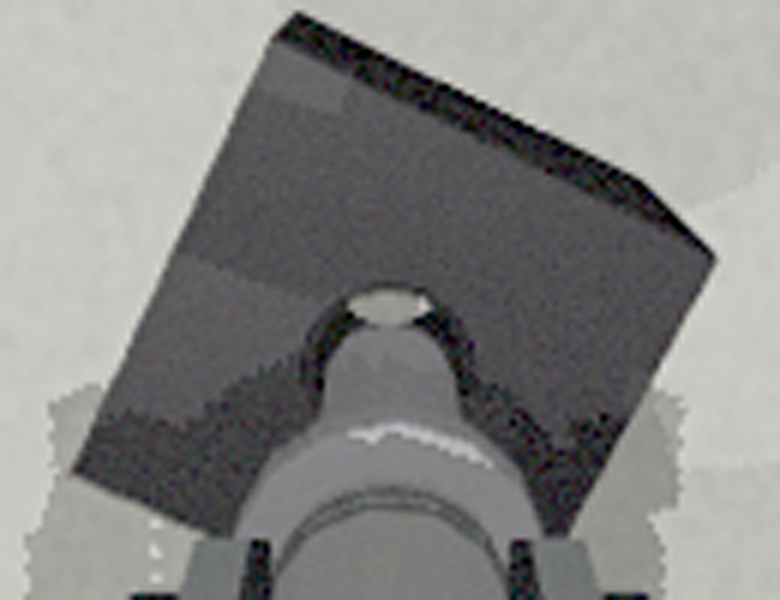

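The stand hole is centred at about (389,365) and the nose at (390,370). The drift still hangs straight and needs about 1.5 mm along −x. I lower it in.

drive_tool(increments=[{"delta_pos": [-1.5, -0.5, 0], "turn": 0, "jaw": -1}, {"delta_pos": [0, 0, 3], "turn": 0, "jaw": -1}, {"delta_pos": [0, 0, 4], "turn": 0, "jaw": -1}, {"delta_pos": [0, 0, 4], "turn": 0, "jaw": -1}, {"delta_pos": [0, 0, 4], "turn": 0, "jaw": -1}, {"delta_pos": [0, 0, 4], "turn": 0, "jaw": -1}, {"delta_pos": [0, 0, 4], "turn": 0, "jaw": -1}, {"delta_pos": [0, 0, 0], "turn": 0, "jaw": -1}])

```text
time: 20.8
tool_pos: [0.5178, 0.217, 0.3269]
tcp_rot: [3.092, 0.553, -0.002]
wrist_force: [1.6, -0.1, -3.9]
width: 0.257
grip_force: 98.8
```

drive_tool(increments=[{"delta_pos": [0, 0, 5], "turn": 0, "jaw": -1}, {"delta_pos": [0, 0, 6], "turn": 0, "jaw": -1}, {"delta_pos": [0, 0, 6], "turn": 0, "jaw": -1}, {"delta_pos": [0, 0, 6], "turn": 0, "jaw": -1}, {"delta_pos": [0, 0, 6], "turn": 0, "jaw": -1}, {"delta_pos": [0, 0, 6], "turn": 0, "jaw": -1}, {"delta_pos": [0, 0, 4], "turn": 0, "jaw": -1}, {"delta_pos": [0, 0, 0], "turn": 0, "jaw": -1}])

```text
time: 21.47
tool_pos: [0.5178, 0.217, 0.288]
tcp_rot: [3.092, 0.553, -0.001]
wrist_force: [1.3, -0.5, -3.0]
width: 0.264
grip_force: 98.8
```

Inside the hole with no side load. About 13 mm to home, slowly.

drive_tool(increments=[{"delta_pos": [0, 0, 3], "turn": 0, "jaw": -1}, {"delta_pos": [0, 0, 3], "turn": 0, "jaw": -1}, {"delta_pos": [0, 0, 2], "turn": 0, "jaw": -1}, {"delta_pos": [0, 0, 1], "turn": 0, "jaw": -1}, {"delta_pos": [0, 0, 1], "turn": 0, "jaw": -1}, {"delta_pos": [0, 0, 1], "turn": 0, "jaw": -1}, {"delta_pos": [0, 0, 0.5], "turn": 0, "jaw": -1}, {"delta_pos": [0, 0, 0], "turn": 0, "jaw": -1}])

```text
time: 22.13
tool_pos: [0.5179, 0.2171, 0.2776]
tcp_rot: [-3.093, -0.553, 0.0]
wrist_force: [0.3, -0.0, -2.7]
width: 0.259
grip_force: 98.8
```

drive_tool(increments=[{"delta_pos": [0, 0, 0.5], "turn": 0, "jaw": -1}, {"delta_pos": [0, 0, 0.5], "turn": 0, "jaw": -1}, {"delta_pos": [0, 0, 0.5], "turn": 0, "jaw": -1}, {"delta_pos": [0, 0, 0], "turn": 0, "jaw": -1}])

```text
time: 22.47
tool_pos: [0.5179, 0.2171, 0.2761]
tcp_rot: [3.093, 0.553, -0.0]
wrist_force: [0.0, -0.8, -3.5]
width: 0.262
grip_force: 98.8
```

drive_tool(increments=[{"delta_pos": [0, 0, 0.5], "turn": 0, "jaw": -1}, {"delta_pos": [0, 0, 0.5], "turn": 0, "jaw": -1}, {"delta_pos": [0, 0, 0.5], "turn": 0, "jaw": -1}, {"delta_pos": [0, 0, 0], "turn": 0, "jaw": -1}])

```text
time: 22.8
tool_pos: [0.5181, 0.2172, 0.2757]
tcp_rot: [-3.093, -0.553, -0.0]
wrist_force: [-3.9, -1.6, 4.7]
width: 0.26
grip_force: 99.1
```

drive_tool(increments=[{"delta_pos": [0, 0, 0.4], "turn": 0, "jaw": -1}, {"delta_pos": [0, 0, 0.4], "turn": 0, "jaw": -1}, {"delta_pos": [0, 0, 0], "turn": 0, "jaw": -1}])

```text
time: 23.05
tool_pos: [0.5181, 0.2172, 0.2757]
tcp_rot: [-3.092, -0.553, -0.001]
wrist_force: [-5.1, -1.8, 9.4]
width: 0.257
grip_force: 99.6
```

Seated at z 0.2757, the pick-up height. I relax slightly, open and rise.

drive_tool(increments=[{"delta_pos": [0, 0, -1.2], "turn": 0, "jaw": -1}, {"delta_pos": [0, 0, 0], "turn": 0, "jaw": -0.3}, {"delta_pos": [0, 0, 0], "turn": 0, "jaw": 0}, {"delta_pos": [0, 0, 0], "turn": 0, "jaw": 0.5}, {"delta_pos": [0, 0, 0], "turn": 0, "jaw": 1}, {"delta_pos": [0, 0, 0], "turn": 0, "jaw": 1}, {"delta_pos": [0, 0, 0], "turn": 0, "jaw": 1}, {"delta_pos": [0, 0, 0], "turn": 0, "jaw": 1}])

```text
time: 23.72
tool_pos: [0.518, 0.2171, 0.275]
tcp_rot: [3.093, 0.553, -0.0]
wrist_force: [0.4, -0.4, 0.4]
width: 0.996
grip_force: 0.0
```

drive_tool(increments=[{"delta_pos": [0, 0, -5], "turn": 0, "jaw": 1}, {"delta_pos": [0, 0, -15], "turn": 0, "jaw": 1}, {"delta_pos": [0, 0, -25], "turn": 0, "jaw": 1}, {"delta_pos": [0, 0, -30], "turn": 0, "jaw": 1}, {"delta_pos": [0, 0, -30], "turn": 0, "jaw": 1}, {"delta_pos": [0, 0, -20], "turn": 0, "jaw": 1}, {"delta_pos": [0, 0, -5], "turn": 0, "jaw": 1}, {"delta_pos": [0, 0, 0], "turn": 0, "jaw": 1}])

```text
time: 24.38
tool_pos: [0.5186, 0.2173, 0.4078]
tcp_rot: [-3.092, -0.553, -0.008]
wrist_force: [0.0, 0.3, -0.2]
width: 1.008
grip_force: 0.0
```

Run:
```python
from h import *
import pickle
c=cam('wrist');sd=cam('side');cs=pickle.load(open('cs.pkl','rb'))
s0,w0=pickle.load(open('ws.pkl','rb'));o=cs['side']
for n,a,b,r in(('stand side',o,sd,np.s_[245:330,165:225]),('bridge side',o,sd,np.s_[160:235,240:292]),('jars side',o,sd,np.s_[175:245,135:200]),('racks',o,sd,np.s_[125:195,200:255])):
    d=np.abs(a['pixels'][r].astype(int)-b['pixels'][r]).max(2);print(n,(d>40).sum())
a=cv2.resize(sd['pixels'][170:340,100:300],(480,408),interpolation=cv2.INTER_CUBIC)
b=cv2.resize(c['pixels'][130:230,190:310],(320,267),interpolation=cv2.INTER_CUBIC)
im=np.zeros((600,800,3),np.uint8);im[:408,:480]=a;im[:267,480:]=b
g=cv2.resize(sd['pixels'][185:235,240:292],(320,308),interpolation=cv2.INTER_CUBIC);im[280:588,480:]=(255*(g/255.)**.6).astype(np.uint8)
save('end.png',im);s=bot.read_state();print(s['time'],s['tool_pos'])
print('to hover for tray check',delta([.60,-.10,.43]))
```

```text
stand side 232
bridge side 0
jars side 1630
racks 39
24.4833 [0.51754292 0.21695964 0.40400925]
to hover for tray check [-32.5 325.9 -25.9]
```

I've viewed all 10 pictures, so the remaining checks are numeric. I move back over the bridge, comparing pictures with the earlier ones, and then away from everything.

drive_tool(increments=[{"delta_pos": [-5, 20, 0], "turn": 0, "jaw": 1}, {"delta_pos": [-8, 35.4, 0], "turn": 0, "jaw": 1}, {"delta_pos": [-8, 35.4, 0], "turn": 0, "jaw": 1}, {"delta_pos": [-8.2, 35.4, 0], "turn": 0, "jaw": 1}, {"delta_pos": [-8.2, 35.4, 0], "turn": 0, "jaw": 1}, {"delta_pos": [-8.2, 35.4, 0], "turn": 0, "jaw": 1}, {"delta_pos": [-8.2, 35.4, 0], "turn": 0, "jaw": 1}, {"delta_pos": [-8.2, 35.4, 0], "turn": 0, "jaw": 1}])

```text
time: 25.15
tool_pos: [0.5517, -0.0572, 0.4022]
tcp_rot: [-3.091, -0.553, 0.007]
wrist_force: [-0.0, -0.5, 0.3]
width: 0.994
grip_force: 0.0
```

drive_tool(increments=[{"delta_pos": [-8.2, 35.4, 0], "turn": 0, "jaw": 1}, {"delta_pos": [-8.5, 35.5, 0], "turn": 0, "jaw": 1}, {"delta_pos": [-8.5, 35.5, 0], "turn": 0, "jaw": 1}, {"delta_pos": [0, 0, 0], "turn": 0, "jaw": 1}, {"delta_pos": [0, 0, 0], "turn": 0, "jaw": 1}])

```text
time: 25.57
tool_pos: [0.5651, -0.1659, 0.4021]
tcp_rot: [-3.091, -0.547, 0.007]
wrist_force: [0.0, 0.1, 0.1]
width: 0.998
grip_force: 0.0
```

Run:
```python
from h import *
import pickle
s=bot.read_state();c=cam('wrist');sd=cam('side');pickle.dump((s,c,sd),open('wb2.pkl','wb'))
print(s['tool_pos']);s0,w0=pickle.load(open('wb.pkl','rb'));o=pickle.load(open('cs.pkl','rb'))['side']
for k,cc in(('before',w0),('after',c)):
    h=cv2.cvtColor(cc['pixels'],cv2.COLOR_RGB2HSV);m=cv2.inRange(h,(15,110,30),(34,255,255));n,l,st,ce=cv2.connectedComponentsWithStats(m)
    print(k,[(st[i,4],ce[i].round(1).tolist()) for i in range(1,n) if st[i,4]>3],proj(cc,[[.568,-.163,.102],[.568,-.163,.033],[.568,-.163,.013]]).round(1).tolist())
for n,r in(('stand',np.s_[245:330,165:225]),('jars',np.s_[175:245,135:200])):
    d=np.abs(o['pixels'][r].astype(int)-sd['pixels'][r]).max(2);y,x=np.nonzero(d>40);print(n,len(x))
```

```text
[ 0.56513845 -0.16591055  0.40209903]
before [(np.int32(224), [249.0, 180.3])] [[249.5, 179.6], [249.5, 167.0], [249.5, 164.2]]
after [(np.int32(10), [248.5, 170.4])] [[248.8, 177.3], [249.1, 164.8], [249.2, 162.1]]
stand 15
jars 0
```

Run:
```python
from h import *
import pickle
t=cam('top');o=pickle.load(open('cs.pkl','rb'))['top']
for n,r in(('stand+drift',np.s_[175:225,75:132]),('jars',np.s_[60:115,145:240]),('rack',np.s_[65:120,278:364])):
    d=np.abs(o['pixels'][r].astype(int)-t['pixels'][r]).max(2);y,x=np.nonzero(d>40);print(n,len(x),(np.ptp(x),np.ptp(y),x.mean(),y.mean()) if len(x) else '')
```

```text
stand+drift 49 (np.int64(21), np.int64(16), np.float64(21.122448979591837), np.float64(24.285714285714285))
jars 0 
rack 1777 (np.int64(85), np.int64(54), np.float64(34.82948790095667), np.float64(38.39448508722566))
```

drive_tool(increments=[{"delta_pos": [-20, 13.5, 0], "turn": 0, "jaw": 1}, {"delta_pos": [-30, 20.5, 0], "turn": 0, "jaw": 1}, {"delta_pos": [-30, 20.5, 0], "turn": 0, "jaw": 1}, {"delta_pos": [-30, 20.5, 0], "turn": 0, "jaw": 1}, {"delta_pos": [-30, 20.5, 0], "turn": 0, "jaw": 1}, {"delta_pos": [-30, 20.5, 0], "turn": 0, "jaw": 1}, {"delta_pos": [-30, 20.5, 0], "turn": 0, "jaw": 1}, {"delta_pos": [-30, 20.5, 0], "turn": 0, "jaw": 1}])

```text
time: 26.38
tool_pos: [0.4039, -0.3906, 0.4049]
tcp_rot: [-3.091, -0.557, -0.0]
wrist_force: [0.3, 0.0, -0.6]
width: 0.999
grip_force: 0.0
```

drive_tool(increments=[{"delta_pos": [-30, 20.5, 0], "turn": 0, "jaw": 1}, {"delta_pos": [-30, 20.5, 0], "turn": 0, "jaw": 1}, {"delta_pos": [-30, 20.5, 0], "turn": 0, "jaw": 1}, {"delta_pos": [-30, 20.5, 0], "turn": 0, "jaw": 1}, {"delta_pos": [-30, 20.5, 0], "turn": 0, "jaw": 1}, {"delta_pos": [-15, 10, 0], "turn": 0, "jaw": 1}, {"delta_pos": [0, 0, 0], "turn": 0, "jaw": 1}, {"delta_pos": [0, 0, 0], "turn": 0, "jaw": 1}])

```text
time: 27.05
tool_pos: [0.289, -0.5533, 0.4045]
tcp_rot: [-3.091, -0.552, -0.001]
wrist_force: [1.0, -0.2, 0.9]
width: 0.996
grip_force: 0.0
```

Run:
```python
from h import *
import pickle
t=cam('top');sd=cam('side');o=pickle.load(open('cs.pkl','rb'))
for n,r in(('stand+drift',np.s_[175:225,75:132]),('jars',np.s_[60:115,145:240]),('rack',np.s_[65:120,278:364]),('bridge',np.s_[130:220,230:325])):
    d=np.abs(o['top']['pixels'][r].astype(int)-t['pixels'][r]).max(2);y,x=np.nonzero(d>40);print(n,len(x),(x.min()+r[1].start,x.max()+r[1].start,y.min()+r[0].start,y.max()+r[0].start) if len(x) else '')
for c in(o['top'],t):
    g=c['pixels'][180:220,82:122].min(2);m=(g>130).astype(np.uint8);n,l,st,ce=cv2.connectedComponentsWithStats(m);print([(st[i,4],(ce[i]+[82,180]).round(2).tolist()) for i in range(1,n) if st[i,4]>8])
for c in(o['side'],sd):
    g=c['pixels'][250:293,180:206].min(2);m=(g>80).astype(np.uint8);y,x=np.nonzero(m[:12]);print(len(x),x.mean()+180,y.mean()+250)
```

```text
stand+drift 22 (np.int64(84), np.int64(107), np.int64(190), np.int64(202))
jars 0 
rack 0 
bridge 54 (np.int64(275), np.int64(283), np.int64(166), np.int64(174))
[(np.int32(128), [87.03, 194.11]), (np.int32(11), [93.0, 180.0]), (np.int32(24), [86.0, 218.25])]
[(np.int32(125), [87.33, 194.37]), (np.int32(11), [93.0, 180.0]), (np.int32(24), [86.0, 218.25])]
288 192.51041666666666 255.11111111111111
291 192.48797250859107 255.15807560137458
```

The drift's handle top is back within 0.4 px of where it started, in both the top and side views. The jars and rack haven't moved, the brass is gone from the bore, and the gripper is clear.

```bash
python3 -c "from workcell import bot; print(bot.finish_job())"
```

```text
the job is handed in; nothing more can be done
None
```

The dowel is pressed out of the bore, the collar was held on the stop ring at about 18 N for over a second, and the drift is back home in its stand with jars and rack unmoved; the dowel in the tray was only checked by a glint of brass seen through the bore, and the job is handed in at about 27 s.

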